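Put the mixed-up canister lids right

ROBOT

A 6-joint arm with a two-finger parallel gripper is mounted at the origin on the work surface. World frame = base frame: x ahead of the robot, y to its left, z up, the work surface at z = 0. Lengths are in m, angles in rad, forces in N, time in s.
With the tool pointing down it reaches from about 0.325 to 0.775 m from the base axis. Payload 5.5 kg.
Tool frame: the origin (TCP) lies at the very end of the fingers, on their centre line; the grasp point (between the pads) lies behind it (ctrl.grip_depth is the z of the grasp point in the tool frame, in m); z points along the fingers, y is the line along which they close (so a half turn about z gives the same grasp; the last joint's range is limited). The gripper opens to 85 mm and grips with 20 to 120 N. Pads are 22 mm wide; open, the fingers measure 114 mm over their backs; the gripper's body (76 mm by 85 mm) begins 54 mm behind the grasp point. The pads swing forward as they close: fully open they stand 13 mm farther back than shut.
Start: joints at [1.145, 0.091, 1.231, -0, 1.82, -0.057], TCP at [0.216, 0.56, 0.231] pointing down, gripper open.
Joint ranges: [-2.87, 2.87], [-0.86, 2.18], [0.17, 2.46], [-1.51, 4.65], [0.06, 2.69], [-2.65, 2.65]. Speed limits (rad/s): [2.57, 2.57, 3.01, 3.14, 3.14, 3.14].

INTERFACE

Orientations are given as a 3x3 rotation matrix whose columns are the frame's x, y, z axes.
In Python, from bench import ctrl gives the robot as it stands. The module is installed in compiled form; this text tells all that it offers.
- The arm moves only by the tool step_arm, never from a script. Its argument "increments" is a list of rows, each a list of 7 numbers: the shift along the tool's x, y, z normalised to -1 to 1, where 1 is 0.2 m, then the turn, a rotation vector about the tool's x, y, z normalised to -1 to 1, where 1 is 45 degrees, then the finger opening in mm, from 0 to 85.4. In form: [[x, y, z, ax, ay, az, grip], ...]. A call has 1 to 20 rows; each row is the pose to reach, as a shift and turn from the pose commanded when the call began, along the tool's axes at that moment; what a row does not reach only later rows make up. A row lasts 1/8 s, in which the tool goes at most 62.5 mm and 10.7 degrees, less where a joint would pass 70% of its speed; a pose out of reach is approached as far as the arm can. A call with a number of a shift or a turn outside -1 to 1 is refused whole. A call with a gripper value outside its range is refused whole. The fingers move at their own pace and stop on an object; "grip_force" is the grip in N (left out, the last holds). Time passes only in rows, so rows that repeat a pose let the fingers close. It gives the time, the measured TCP pose, the force, the opening and the grip force at its end, in the units of the state.
- ctrl.get_obs(): the state, without advancing time (a new reading comes with each control period).
- ctrl.capture(name): name is "scene" or "side" or "wrist"; returns a dict with "color" (480x640x3 uint8, blue, green, red), "fov_y" (degrees; the focal length in pixels is half the picture's height over the tangent of half this angle, whatever the lens; pixels are square), "cx", "cy" (the principal point, pixels), "T" (4x4, takes a point from camera to world coordinates); the wrist camera has in their place "T_tool_cam" (4x4, takes a point from camera to tool coordinates, whose origin is the TCP and whose axes are the flange's). Camera axes: x right, y down, z forward; pixel columns grow to the right and rows downward; lengths in m; the calibration is good to about 2 mm. A picture is of the moment at which its call begins: read the wrist's pose just before it. There is no depth.
- ctrl.finish_job(): hands the job in; it is judged then, once.
The state is a dict: "time_s": time; "qpos": joint angles; "joint_vel": joint speeds; "tau": joint torques, N m; "tcp_pos": TCP position; "ee_rot": TCP orientation; "force": force on the tool from outside, world axes, zero at the start; "ft_torque": the same for the moment, N m; "gripper_width": finger opening in m; "gripper_force": force on a finger pad.
Only numpy, scipy, OpenCV 4.12 (cv2) and the standard library are available. Lean on these libraries where they do the work, as an engineer would, in place of code of your own. Each camera call takes 0.05 s, during which the arm holds its last target. There are 200 camera calls.

TASK

The lids of the four bonbon canisters have been mixed up: put each lid on the canister of its own shape, plug down in the mouth and the lid lying flat (how it is turned does not matter). The empty tip dish is the only place where a lid may be put aside on the way: never lay one on the marble, and set lids down upright rather than dropping or tipping them over. Leave the amber glass stopper where it stands.

Things in the scene. Friction and masses are not known exactly. Their poses are not given: they have to be found in the camera images.
- round_lid: Loose round lid, about 130 g: brass plate (78 mm across) 10 to 16 mm above the origin, round cork plug below it (36 mm wide), upright black cylindrical knob on it (26 mm wide, 16 to 52 mm above the origin). Origin: centre of the plug's underside; z up. Starts on a canister of another shape; seated, its origin is 40 mm above the canister's.
- square_lid: Loose square lid, about 130 g: brass plate (74 x 74 mm) 10 to 16 mm above the origin, round cork plug below it (36 mm wide), upright black cylindrical knob on it (26 mm wide, 16 to 52 mm above the origin). Origin: centre of the plug's underside; z up. Starts on a canister of another shape; seated, its origin is 40 mm above the canister's.
- oblong_lid: Loose oblong lid, about 130 g: brass plate (68 mm along its x and 106 mm along its y) 10 to 16 mm above the origin, round cork plug below it (36 mm wide), upright black cylindrical knob on it (26 mm wide, 16 to 52 mm above the origin). Origin: centre of the plug's underside; z up. Starts on a canister of another shape; seated, its origin is 40 mm above the canister's.
- triangle_lid: Loose triangle lid, about 130 g: brass plate (rounded equal-sided triangle, corners 53 mm and sides 34 mm from the middle) 10 to 16 mm above the origin, round cork plug below it (36 mm wide), upright black cylindrical knob on it (26 mm wide, 16 to 52 mm above the origin). Origin: centre of the plug's underside; z up. Starts on a canister of another shape; seated, its origin is 40 mm above the canister's.
- round_canister: Round dark wood canister, fixed: body 35 mm tall (116 mm across), round neck on top, 62 mm outside, 52 mm inside, rim 50 mm up. All necks are alike: any lid's plug drops in with 8 mm of play all round, its plate resting on the rim. Origin: centre of its underside; z up.
- square_canister: Square dark wood canister, fixed: body 35 mm tall (106 x 106 mm), round neck on top, 62 mm outside, 52 mm inside, rim 50 mm up. All necks are alike: any lid's plug drops in with 8 mm of play all round, its plate resting on the rim. Origin: centre of its underside; z up.
- oblong_canister: Oblong dark wood canister, fixed: body 35 mm tall (86 mm along its x and 132 mm along its y), round neck on top, 62 mm outside, 52 mm inside, rim 50 mm up. All necks are alike: any lid's plug drops in with 8 mm of play all round, its plate resting on the rim. Origin: centre of its underside; z up.
- triangle_canister: Triangle dark wood canister, fixed: body 35 mm tall (rounded equal-sided triangle, corners 71 mm and sides 46 mm from the middle), round neck on top, 62 mm outside, 52 mm inside, rim 50 mm up. All necks are alike: any lid's plug drops in with 8 mm of play all round, its plate resting on the rim. Origin: centre of its underside; z up.
- tip_dish: Empty round pewter tip dish, standing fast, 120 mm across the rim, 16 mm tall; its flat inner floor is 8 mm above the counter and about 90 mm across. A lid stands in it on its plug, plate above the rim. Origin: centre of its underside; z up.
- stopper: Bystander: a loose upright amber glass stopper, 48 mm wide and 66 mm tall, off to the left. Origin: centre of its underside. Not part of the job.

How it is judged:
On the way:
1. a lid has been put aside in the tip dish and let go (((horizontal distance between round_lid and tip_dish below 0.04 m and height (world z) of round_lid below 0.013 m and angle between round_lid's own z axis and vertical below 0.1 rad and contact force between the fingers and round_lid below 0.05 N) or (horizontal distance between square_lid and tip_dish below 0.04 m and height (world z) of square_lid below 0.013 m and angle between square_lid's own z axis and vertical below 0.1 rad and contact force between the fingers and square_lid below 0.05 N) or (horizontal distance between oblong_lid and tip_dish below 0.04 m and height (world z) of oblong_lid below 0.013 m and angle between oblong_lid's own z axis and vertical below 0.1 rad and contact force between the fingers and oblong_lid below 0.05 N) or (horizontal distance between triangle_lid and tip_dish below 0.04 m and height (world z) of triangle_lid below 0.013 m and angle between triangle_lid's own z axis and vertical below 0.1 rad and contact force between the fingers and triangle_lid below 0.05 N))), for 0.2 s.
At the end, for the whole second after the job is handed in: Each of the four lids is seated on the canister of its own shape: centred within 12 mm, at seated height within 4 mm, level within 0.08 rad, at rest and released; the stopper is within 30 mm of where it stood (horizontal distance between round_lid and round_canister below 0.012 m and z of round_lid in the frame of round_canister between 0.036 and 0.044 m and angle between each of round_lid, square_lid, oblong_lid, triangle_lid's own z axis and vertical below 0.08 rad and linear speed of each of round_lid, square_lid, oblong_lid, triangle_lid below 0.02 m/s and angular speed of each of round_lid, square_lid, oblong_lid, triangle_lid below 0.2 rad/s and contact force between the fingers and round_lid below 0.05 N and horizontal distance between square_lid and square_canister below 0.012 m and z of square_lid in the frame of square_canister between 0.036 and 0.044 m and contact force between the fingers and square_lid below 0.05 N and horizontal distance between oblong_lid and oblong_canister below 0.012 m and z of oblong_lid in the frame of oblong_canister between 0.036 and 0.044 m and contact force between the fingers and oblong_lid below 0.05 N and horizontal distance between triangle_lid and triangle_canister below 0.012 m and z of triangle_lid in the frame of triangle_canister between 0.036 and 0.044 m and contact force between the fingers and triangle_lid below 0.05 N and distance of stopper from where it was at the start of the episode below 0.03 m); the robot touches nothing.
It fails at once if a lid is laid on the marble (height (world z) of any of round_lid, square_lid, oblong_lid, triangle_lid below 0.003 m).
It fails at once if a lid is tipped over (more than 0.6 rad) (angle between any of round_lid, square_lid, oblong_lid, triangle_lid's own z axis and vertical above 0.6 rad).
It fails at once if a lid is dropped (falls free of the fingers faster than 0.7 m/s, a drop of about 25 mm) ((linear speed of round_lid above 0.7 m/s and contact force between the fingers and round_lid below 0.05 N) or (linear speed of square_lid above 0.7 m/s and contact force between the fingers and square_lid below 0.05 N) or (linear speed of oblong_lid above 0.7 m/s and contact force between the fingers and oblong_lid below 0.05 N) or (linear speed of triangle_lid above 0.7 m/s and contact force between the fingers and triangle_lid below 0.05 N)).
It fails at once if the glass stopper is moved more than 30 mm or tipped over (distance of stopper from where it was at the start of the episode above 0.03 m or angle between stopper's own z axis and vertical above 0.5 rad).
It also fails if it takes over 120 s, if anything falls off the work surface, if the arm or the gripper's body presses on something with over 40 N, if the wrist force passes 120 N, or if a joint passes its speed limit or range.

## Working session

There is one attempt and no reset: what is moved stays moved. The work goes in short steps, Python scripts to look and compute and a tool call to move; the robot and the scene stay as the last step left them, time stands still between calls to the robot, and variables do not carry over. Pictures are saved under pics/ and viewed, at most 17 in all, crops included, and the job is handed in when it is done.

Besides the shell and the picture viewer there is one more tool, called after "Request:" as name(argument=value, ...) on one line, values as JSON. step_arm: Moves the arm, as the interface text tells. Its arguments: {"type":"object","properties":{"increments":{"type":"array","items":{"type":"array","items":{"type":"number"}}},"grip_force":{"type":"number"}},"required":["increments"]}

```bash
mkdir -p pics
python3 - <<'E'
from bench import ctrl
import cv2,numpy as np
np.set_printoptions(precision=4,suppress=True)
o=ctrl.get_obs();print(o['time_s'],o['tcp_pos'],o['ee_rot'],o['gripper_width'],ctrl.grip_depth)
for n in('scene','side','wrist'):
    c=ctrl.capture(n);cv2.imwrite(f'pics/{n}0.png',c['color']);print(n,c['fov_y'],c['cx'],c['cy'],c.get('T',c.get('T_tool_cam')))
E
```

```text
0.0 [0.2162 0.5594 0.2301] [[-0.9328  0.3605 -0.0008]
 [ 0.3605  0.9328 -0.0018]
 [ 0.0001 -0.002  -1.    ]] 0.08555726584914133 -0.0187
scene 57.61105782845154 310.50616220748185 232.77237337746277 [[ 0.8218  0.324  -0.4687  0.9731]
 [ 0.5697 -0.4732  0.6719 -0.5508]
 [-0.0041 -0.8192 -0.5735  0.5853]
 [ 0.      0.      0.      1.    ]]
side 51.77515554302313 317.7560305234651 241.1062910933391 [[ 0.9239 -0.2328  0.3038  0.2909]
 [-0.3823 -0.598   0.7044 -0.5584]
 [ 0.0177 -0.7669 -0.6415  0.665 ]
 [ 0.      0.      0.      1.    ]]
wrist 68.27034273859314 317.57163452009263 232.91309044981296 [[-0.0009 -0.9467 -0.322   0.0839]
 [ 1.     -0.0008 -0.0003 -0.0002]
 [-0.     -0.322   0.9467 -0.1424]
 [ 0.      0.      0.      1.    ]]
```

View pics/scene0.png

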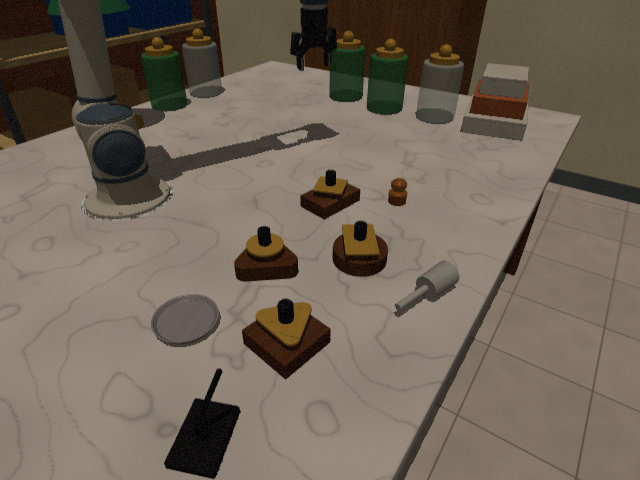

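View pics/side0.png

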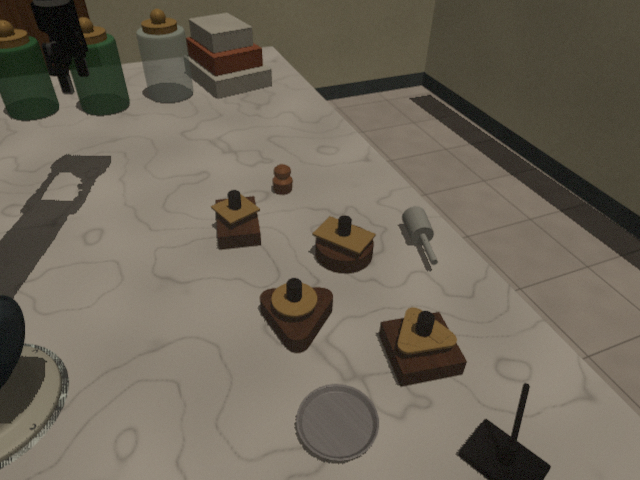

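Scene: the dish is at (186,320). Round lid on the triangle canister at (264,237), triangle lid on a square one at (286,310), oblong lid on the round one at (360,230), square lid on the (apparently) oblong one at (331,178), stopper at (398,190). Side: matching knobs at (294,290), (425,323), (344,226), (235,200), dish at (337,422). I'll triangulate the knobs and the dish.

```bash
cat > h.py <<'E'
from bench import ctrl
import cv2,numpy as np
np.set_printoptions(precision=4,suppress=True)
def cam(n):
    o=ctrl.get_obs();c=ctrl.capture(n);T=c.get('T')
    if T is None:
        B=np.eye(4);B[:3,:3]=o['ee_rot'];B[:3,3]=o['tcp_pos'];T=B@c['T_tool_cam']
    c['Tw']=T;c['f']=240/np.tan(np.radians(c['fov_y'])/2);return c
def ray(c,u,v):
    d=c['Tw'][:3,:3]@np.array([(u-c['cx'])/c['f'],(v-c['cy'])/c['f'],1.]);return c['Tw'][:3,3],d/np.linalg.norm(d)
def plane(c,u,v,z):
    p,d=ray(c,u,v);return p+d*(z-p[2])/d[2]
def tri(rs):
    A=sum(np.eye(3)-np.outer(d,d) for p,d in rs);b=sum((np.eye(3)-np.outer(d,d))@p for p,d in rs);return np.linalg.solve(A,b)
def blobs(m,lo,hi):
    n,l,s,ce=cv2.connectedComponentsWithStats(m.astype(np.uint8));return [(s[i],ce[i],l==i) for i in range(1,n) if lo<s[i][4]<hi]
def proj(c,P):
    q=np.linalg.inv(c['Tw'])@np.r_[P,1];return c['f']*q[:2]/q[2]+[c['cx'],c['cy']]
E
python3 - <<'E'
from h import *
seeds={'scene':dict(tri_rnd=(264,237),sq_tri=(286,310),rnd_obl=(360,230),obl_sq=(331,178)),
'side':dict(tri_rnd=(294,290),sq_tri=(425,323),rnd_obl=(344,226),obl_sq=(235,200))}
C={n:cam(n) for n in seeds};R={}
for n,c in C.items():
    m=c['color'].max(2)<38
    for k,(u,v) in seeds[n].items():
        w=np.zeros_like(m);w[v-22:v+22,u-14:u+14]=m[v-22:v+22,u-14:u+14]
        b=max(blobs(w,20,2000),key=lambda b:b[0][4]);print(n,k,b[0],b[1]);R.setdefault(k,[]).append((c,b))
for k,l in R.items():
    P=tri([ray(c,*b[1]) for c,b in l]);print(k,'knob mid',P,[proj(c,P)-b[1] for c,b in l])
    # bottoms/tops
    for nm,f in(('top',0),('bot',1)):
        rs=[]
        for c,b in l:
            s=b[0];rs.append(ray(c,s[0]+s[2]/2-.5,s[1]-.5+f*s[3]))
        print('   ',nm,tri(rs))
E
```

```text
scene tri_rnd [258 227  13  20 219] [263.8128 236.0822]
scene sq_tri [278 299  16  25 333] [285.3213 311.2372]
scene rnd_obl [354 222  13  19 211] [360.0616 230.7583]
scene obl_sq [326 171  10  15 143] [330.4266 177.8601]
side tri_rnd [287 279  14  23 274] [293.6423 290.292 ]
side sq_tri [416 311  19  25 332] [424.6506 323.7229]
side rnd_obl [338 216  13  20 217] [344.1475 225.7327]
side obl_sq [229 191  12  19 162] [234.5185 200.4753]
tri_rnd knob mid [ 0.4842 -0.0143  0.0747] [array([ 0.1748, -0.3272]), array([0.0877, 0.4444])]
    top [ 0.4853 -0.0121  0.0983]
    bot [ 0.4833 -0.0152  0.0487]
sq_tri knob mid [ 0.6485 -0.1573  0.0749] [array([ 0.2768, -0.4705]), array([0.1636, 0.55  ])]
    top [ 0.6474 -0.1531  0.1003]
    bot [ 0.6507 -0.1616  0.051 ]
rnd_obl knob mid [0.6352 0.1125 0.0748] [array([ 0.2205, -0.4643]), array([0.0841, 0.5394])]
    top [0.6338 0.1127 0.0982]
    bot [0.6364 0.1128 0.05  ]
obl_sq knob mid [0.4608 0.2716 0.0746] [array([ 0.0377, -0.0879]), array([0.0157, 0.1144])]
    top [0.4626 0.2694 0.0981]
    bot [0.4593 0.2748 0.0506]
```

```bash
cat >> h.py <<'E'
def go(*P):
    o=ctrl.get_obs();d=o['ee_rot'].T@(np.array(P)-o['tcp_pos']);print('to',P,'units',d/.2,'yaw',np.arctan2(o['ee_rot'][1,0],o['ee_rot'][0,0]),'tilt deg/45',np.degrees(np.cross(o['ee_rot'][:,2],[0,0,-1]))/45)
E
python3 -c "
from h import *
go(.46,.08,.34)"
```

```text
to (0.46, 0.08, 0.34) units [-2.0011 -1.7976 -0.5447] yaw 2.7727532610824257 tilt deg/45 [ 0.0011 -0.0005  0.    ]
```

Request:
step_arm(increments=[[0, 0, -0.5, 0, 0, 0, 85], [-0.3, -0.3, -0.5, 0, 0, 0, 85], [-0.6, -0.6, -0.5, 0, 0, 0, 85], [-0.9, -0.9, -0.5, 0, 0, 0, 85], [-1, -1, -0.5, 0, 0, 0, 85], [-1, -1, -0.5, 0, 0, 0, 85]])

```text
time_s: 1.0
tcp_pos: [0.3314, 0.2987, 0.3318]
ee_rot: [[-0.932, 0.362, 0.001], [0.362, 0.932, 0.0], [-0.001, 0.001, -1.0]]
force: [0.2, 0.9, -0.1]
gripper_width: 0.085
gripper_force: 0.0
```

Request:
step_arm(increments=[[-0.3, -0.25, 0, 0, 0, 0, 85], [-0.6, -0.5, 0, 0, 0, 0, 85], [-0.9, -0.8, 0, 0, 0, 0, 85], [-1, -0.8, 0, 0, 0, 0, 85], [-1, -0.8, 0, 0, 0, 0, 85], [-1, -0.8, 0, 0, 0, 0, 85]])

```text
time_s: 1.75
tcp_pos: [0.4596, 0.0795, 0.3311]
ee_rot: [[-0.932, 0.362, -0.001], [0.362, 0.932, 0.0], [0.001, -0.0, -1.0]]
force: [0.5, -0.3, -0.4]
gripper_width: 0.0851
gripper_force: 0.0
```

Run:
```python
from h import *
c=cam('wrist');cv2.imwrite('pics/w1.png',c['color'])
K=dict(tri_rnd=(.4842,-.0143,.074),sq_tri=(.6485,-.1573,.074),rnd_obl=(.6352,.1125,.074),obl_sq=(.4608,.2716,.074))
for k,p in K.items(): print(k,proj(c,p))
```

```text
tri_rnd [252.2065 236.9928]
sq_tri [207.6655 376.8616]
rnd_obl [391.4261 306.7116]
obl_sq [483.6335 127.6933]
```

View pics/w1.png

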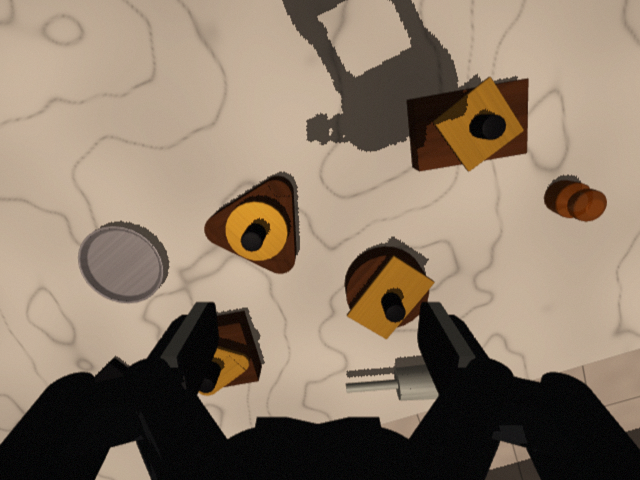

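Wrist view: dish at (122,262), round lid on the triangle canister (255,232), triangle lid on the square one (225,365, partly behind a finger), oblong lid on the round one (392,305), square lid on the oblong one (485,125). The lid mix-up is confirmed as one 4-cycle. Next I'll locate the dish.

Run:
```python
from h import *
rs=[]
for n,(u,v,h) in dict(scene=(186,320,42),side=(337,422,46),wrist=(122,262,52)).items():
    c=cam(n);g=c['color'].astype(int);x0,y0=max(u-h,0),max(v-h,0);p=g[y0:v+h,x0:u+h]
    print(n,g[v,u],p[2,2])
    sat=(p.max(2)-p.min(2))/p.max(2)
    m,_=cv2.threshold((np.clip(sat,0,1)*255).astype(np.uint8),0,1,cv2.THRESH_OTSU|cv2.THRESH_BINARY_INV)
    mk=cv2.morphologyEx(((sat*255<m)&(p.max(2)>60)).astype(np.uint8),cv2.MORPH_OPEN,np.ones((5,5)))
    cs,_=cv2.findContours(mk,0,cv2.CHAIN_APPROX_NONE);ct=max(cs,key=cv2.contourArea);e=cv2.fitEllipse(cv2.convexHull(ct))
    uv=np.array(e[0])+[x0,y0];print(e,uv,plane(c,*uv,.016));rs.append(ray(c,*uv))
print(tri(rs))
```

```text
scene [ 88  93 104] [119 132 144]
((39.953208923339844, 31.416505813598633), (26.492149353027344, 33.25066375732422), 35.28602600097656) [183.9532 309.4165] [ 0.4563 -0.2141  0.016 ]
side [ 91  97 104] [123 138 145]
((51.25559997558594, 37.13141632080078), (10.453695297241211, 11.236157417297363), 151.7332763671875) [342.2556 413.1314] [ 0.483  -0.2169  0.016 ]
wrist [107 116 131] [151 173 195]
((49.0665283203125, 53.56321716308594), (72.46549224853516, 87.14556884765625), 117.9094467163086) [119.0665 263.5632] [ 0.4684 -0.2223  0.016 ]
[ 0.4716 -0.2206  0.0267]
```

Run:
```python
from h import *
rs=[]
for n,(u,v,h) in dict(scene=(186,320,42),side=(337,424,48),wrist=(122,262,52)).items():
    c=cam(n);x0,y0=u-h,v-h;p=cv2.GaussianBlur(c['color'][y0:v+h,x0:u+h,0],(3,3),0)
    t,mk=cv2.threshold(p,0,1,cv2.THRESH_OTSU|cv2.THRESH_BINARY_INV);mk=cv2.morphologyEx(mk,cv2.MORPH_OPEN,np.ones((5,5)))
    cs,_=cv2.findContours(mk,0,cv2.CHAIN_APPROX_NONE);ct=max(cs,key=cv2.contourArea);e=cv2.fitEllipse(cv2.convexHull(ct))
    uv=np.array(e[0])+[x0,y0];print(n,t,e[1],uv,plane(c,*uv,.016));rs.append(ray(c,*uv))
print(tri(rs),tri(rs[:2]))
go(.4842,-.0143,.13)
```

```text
scene 102.0 (51.17223358154297, 71.005126953125) [185.4229 320.666 ] [ 0.4797 -0.2316  0.016 ]
side 104.0 (79.73051452636719, 84.36116790771484) [336.1813 423.8045] [ 0.468  -0.2288  0.016 ]
wrist 125.0 (79.83536529541016, 91.98139953613281) [122.6484 261.0455] [ 0.467  -0.2158  0.016 ]
[ 0.4699 -0.2242  0.0048] [ 0.4706 -0.2248  0.0059]
to (0.4842, -0.0143, 0.13) units [-0.286  -0.3986  1.008 ] yaw 2.774670562884962 tilt deg/45 [-0.0001  0.0008  0.    ]
```

Request:
step_arm(increments=[[-0.15, -0.2, 0.2, 0, 0, 0, 85], [-0.285, -0.4, 0.5, 0, 0, 0, 85], [-0.285, -0.4, 0.8, 0, 0, 0, 85], [-0.285, -0.4, 1, 0, 0, 0, 85], [-0.285, -0.4, 1, 0, 0, 0, 85], [-0.285, -0.4, 1, 0, 0, 0, 85]])

```text
time_s: 2.85
tcp_pos: [0.4849, -0.0151, 0.134]
ee_rot: [[-0.933, 0.36, 0.003], [0.36, 0.933, -0.0], [-0.003, 0.001, -1.0]]
force: [1.0, 0.7, 0.8]
gripper_width: 0.0849
gripper_force: 0.0
```

Run:
```python
from h import *
c=cam('wrist');cv2.imwrite('pics/w2.png',c['color']);print(proj(c,(.4842,-.0143,.092)))
go(.4842,-.0143,.06)
```

```text
[318.8959 266.3154]
to (0.4842, -0.0143, 0.06) units [0.0092 0.0015 0.3741] yaw 2.7735982184851493 tilt deg/45 [0.0006 0.0064 0.    ]
```

View pics/w2.png

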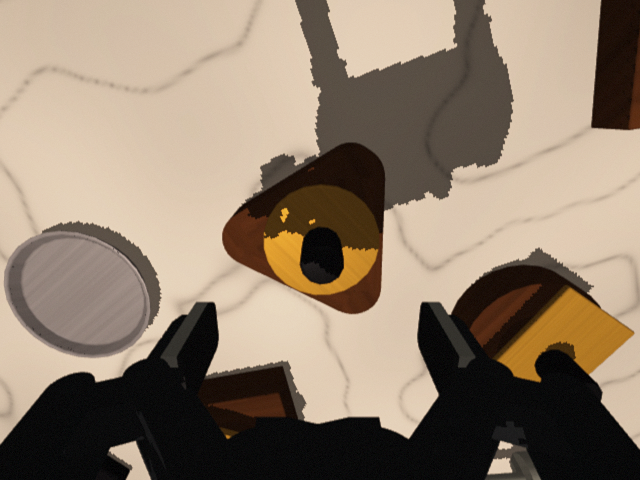

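The knob top sits at about (321,265), and the prediction was (319,266). Descending to grip.

Request:
step_arm(increments=[[0, 0, 0.2, 0, 0, 0, 85], [0, 0, 0.37, 0, 0, 0, 85], [0, 0, 0.37, 0, 0, 0, 85], [0, 0, 0.37, 0, 0, 0, 20], [0, 0, 0.37, 0, 0, 0, 20], [0, 0, 0.37, 0, 0, 0, 20], [0, 0, 0.37, 0, 0, 0, 20], [0, 0, 0.37, 0, 0, 0, 20]], grip_force=50)

```text
time_s: 3.9
tcp_pos: [0.4848, -0.0155, 0.0588]
ee_rot: [[-0.933, 0.36, 0.002], [0.36, 0.933, -0.0], [-0.002, 0.001, -1.0]]
force: [-0.2, 0.8, 5.3]
gripper_width: 0.0249
gripper_force: 49.0
```

Request:
step_arm(increments=[[0, 0, -0.1, 0, 0, 0, 20], [0, 0, -0.25, 0, 0, 0, 20], [0, 0, -0.4, 0, 0, 0, 20], [0, 0, -0.4, 0, 0, 0, 20]])

```text
time_s: 4.4
tcp_pos: [0.4852, -0.0156, 0.1398]
ee_rot: [[-0.933, 0.361, 0.005], [0.361, 0.933, -0.001], [-0.005, 0.001, -1.0]]
force: [-0.2, -0.4, -1.4]
gripper_width: 0.0245
gripper_force: 49.1
```

Run:
```python
from h import *
o=ctrl.get_obs();print(o['tcp_pos'],o['gripper_width'],o['force'])
c=cam('scene');cv2.imwrite('pics/s3.png',c['color'])
im=c['color'][160:400,90:410];d=cam('side')['color'][150:460,180:500]
cv2.imwrite('pics/cmp3.png',np.hstack([cv2.resize(im,(400,300)),cv2.resize(d,(400,388))[:300]]))
go(.470,-.224,.139);go(.470,-.224,.031)
```

```text
[ 0.4852 -0.0156  0.1398] 0.02450082911563942 [-0.1763 -0.4092 -1.3787]
to (0.47, -0.224, 0.139) units [-0.3119 -0.9972 -0.0131] yaw 2.7727972312680125 tilt deg/45 [-0.     -0.0011 -0.    ]
to (0.47, -0.224, 0.031) units [-0.3124 -0.997   0.5269] yaw 2.7727972312680125 tilt deg/45 [-0.     -0.0011 -0.    ]
```

View pics/cmp3.png

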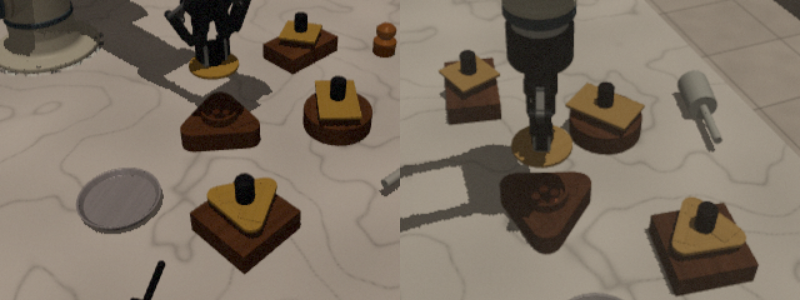

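The lid is off and level, and the bare triangle neck shows at about (222,108) in the left crop. Carrying the lid to the dish.

Request:
step_arm(increments=[[-0.08, -0.25, 0, 0, 0, 0, 20], [-0.16, -0.5, 0, 0, 0, 0, 20], [-0.24, -0.75, 0, 0, 0, 0, 20], [-0.31, -1, 0, 0, 0, 0, 20], [-0.31, -1, 0.2, 0, 0, 0, 20], [-0.31, -1, 0.4, 0, 0, 0, 20], [-0.31, -1, 0.5, 0, 0, 0, 20], [-0.31, -1, 0.55, 0, 0, 0, 20], [-0.31, -1, 0.55, 0, 0, 0, 20]])

```text
time_s: 5.62
tcp_pos: [0.4702, -0.2244, 0.0281]
ee_rot: [[-0.933, 0.36, 0.001], [0.36, 0.933, -0.001], [-0.001, -0.0, -1.0]]
force: [-0.3, 0.1, -0.7]
gripper_width: 0.0252
gripper_force: 49.5
```

Run:
```python
from h import *
o=ctrl.get_obs();print(o['tcp_pos'],o['gripper_width'],o['force'])
go(.470,-.224,.028)
c=cam('scene');d=cam('side')
cv2.imwrite('pics/c4.png',np.hstack([cv2.resize(c['color'][200:400,120:320],(400,400)),cv2.resize(d['color'][280:480,240:440],(400,400))]))
```

```text
[ 0.4702 -0.2244  0.0281] 0.025164975991337383 [-0.2859  0.0832 -0.6902]
to (0.47, -0.224, 0.028) units [0.0014 0.0016 0.0003] yaw 2.773267320390083 tilt deg/45 [0.0007 0.0012 0.    ]
```

View pics/c4.png

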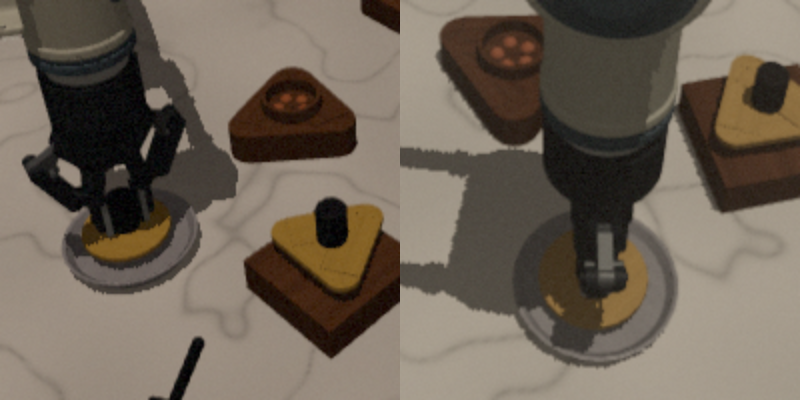

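The plate sits centred over the dish in both views. Lowering the last mm, releasing, and moving over the triangle lid.

Request:
step_arm(increments=[[0, 0, 0.005, 0, 0, 0, 20], [0, 0, 0.007, 0, 0, 0, 20], [0, 0, 0.005, 0, 0, 0, 50], [0, 0, 0.005, 0, 0, 0, 85], [0, 0, 0.005, 0, 0, 0, 85], [0, 0, 0.005, 0, 0, 0, 85], [0, 0, -0.2, 0, 0, 0, 85], [0, 0, -0.4, 0, 0, 0, 85], [-0.2, 0.17, -0.51, 0, 0, 0, 85], [-0.45, 0.4, -0.51, 0, 0, 0, 85], [-0.71, 0.63, -0.51, 0, 0, 0, 85], [-0.71, 0.63, -0.51, 0, 0, 0, 85], [-0.71, 0.63, -0.51, 0, 0, 0, 85]])

```text
time_s: 7.35
tcp_pos: [0.6477, -0.1577, 0.1284]
ee_rot: [[-0.933, 0.36, -0.002], [0.36, 0.933, 0.0], [0.002, -0.0, -1.0]]
force: [0.1, -0.9, -0.1]
gripper_width: 0.0847
gripper_force: 0.0
```

```bash
cat >> h.py <<'E'
def neck(c,P0,name,z=.05,r=26):
    # bright mouth vs. dark: crop for inspection plus Hough-free ellipse of the rim
    u,v=proj(c,P0).round().astype(int);s=c['color'][max(v-30,0):v+30,max(u-40,0):u+40];cv2.imwrite(name,cv2.resize(s,None,fx=5,fy=5));return max(u-40,0),max(v-30,0)
E
python3 - <<'E'
from h import *
c=cam('wrist')
print('knob pred',proj(c,(.6485,-.1573,.092)));go(.6485,-.1573,.06)
s=cam('scene');d=cam('side');o1=neck(s,(.484,-.015,.05),'pics/a.png');o2=neck(d,(.484,-.015,.05),'pics/b.png');print(o1,o2)
a,b=cv2.imread('pics/a.png'),cv2.imread('pics/b.png')
cv2.imwrite('pics/c5.png',np.vstack([np.hstack([cv2.convertScaleAbs(a,alpha=1.8),cv2.convertScaleAbs(b,alpha=1.8)]),np.hstack([cv2.resize(c['color'],(400,300)),cv2.resize(s['color'][250:400,120:320],(400,300))])]))
E
```

```text
knob pred [319.338  273.4507]
to (0.6485, -0.1573, 0.06) units [-0.005   0.0076  0.3455] yaw 2.772808953362002 tilt deg/45 [ 0.0003 -0.0011  0.    ]
(np.int64(224), np.int64(216)) (np.int64(254), np.int64(271))
```

View pics/c5.png

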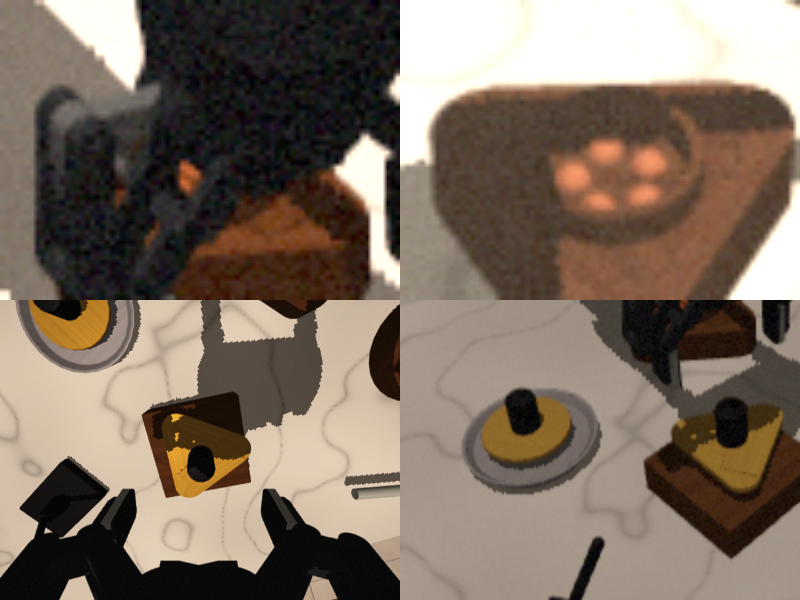

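The round lid stands upright in the dish. The wrist view centres on the triangle lid's knob at about (321,260). Gripping it now.

Request:
step_arm(increments=[[0, 0, 0.2, 0, 0, 0, 85], [0, 0, 0.345, 0, 0, 0, 85], [0, 0, 0.345, 0, 0, 0, 85], [0, 0, 0.345, 0, 0, 0, 20], [0, 0, 0.345, 0, 0, 0, 20], [0, 0, 0.345, 0, 0, 0, 20], [0, 0, 0.345, 0, 0, 0, 20], [0, 0, 0.345, 0, 0, 0, 20], [0, 0, 0.25, 0, 0, 0, 20], [0, 0, 0.1, 0, 0, 0, 20], [0, 0, -0.1, 0, 0, 0, 20], [0, 0, -0.3, 0, 0, 0, 20], [0, 0, -0.3, 0, 0, 0, 20]], grip_force=50)

```text
time_s: 9.12
tcp_pos: [0.6491, -0.1585, 0.1952]
ee_rot: [[-0.933, 0.36, 0.008], [0.36, 0.933, -0.002], [-0.008, 0.001, -1.0]]
force: [-0.6, -0.0, -1.7]
gripper_width: 0.0248
gripper_force: 49.1
```

Run:
```python
from h import *
o=ctrl.get_obs();print(o['tcp_pos'],o['gripper_width'])
# standoff: tri canister 90 mm ahead in tool +x
x=o['ee_rot'][:,0];p=np.array([.485,-.015,.19])-.09*x;print(p);go(p[0],p[1],.19)
```

```text
[ 0.6491 -0.1585  0.1952] 0.02475995938992228
[ 0.5689 -0.0474  0.1908]
to (np.float64(0.5689465248797787), np.float64(-0.04744078602916656), 0.19) units [0.5739 0.3733 0.0213] yaw 2.772825219181585 tilt deg/45 [0.0031 0.0103 0.    ]
```

Request:
step_arm(increments=[[0.2, 0.12, 0, 0, 0, 0, 20], [0.4, 0.25, 0, 0, 0, 0, 20], [0.57, 0.37, 0, 0, 0, 0, 20], [0.57, 0.37, 0, 0, 0, 0, 20], [0.57, 0.37, 0, 0, 0, 0, 20]])

```text
time_s: 9.75
tcp_pos: [0.5678, -0.0482, 0.1885]
ee_rot: [[-0.933, 0.36, -0.001], [0.36, 0.933, -0.0], [0.001, -0.001, -1.0]]
force: [0.5, -1.2, -2.1]
gripper_width: 0.0244
gripper_force: 49.3
```

Run:
```python
from h import *
import pickle
c=cam('wrist');pickle.dump(c,open('t1.pkl','wb'));cv2.imwrite('pics/w6.png',cv2.convertScaleAbs(c['color'],alpha=1.5));print(proj(c,(.485,-.015,.05)))
```

```text
[319.425  105.1353]
```

View pics/w6.png

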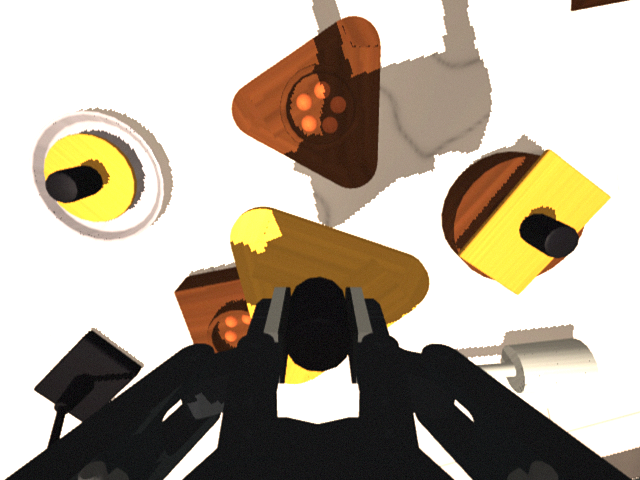

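Wrist view: triangle mouth centred at (318,105) (outer ring 279–356 × 64–146), and the bare square canister is partly hidden. Triangulating with the side view of the mouth.

Run:
```python
from h import *
import pickle
c=pickle.load(open('t1.pkl','rb'));s=cam('side')
print(plane(c,318,105,.05),plane(s,299,301.4,.05),tri([ray(c,318,105),ray(s,299,301.4)]))
g=c['color'].astype(float)
m=((g[...,2]>1.7*g[...,0])&(g[...,1]<.62*g[...,2])&(g[...,2]>12)).astype(np.uint8)
for b in blobs(cv2.morphologyEx(m,cv2.MORPH_CLOSE,np.ones((5,5))),3000,40000):
    mu=b[1];print(b[0],mu,plane(c,*mu,.025))
go(.484,-.0155,.13)
```

```text
[ 0.4845 -0.016   0.05  ] [ 0.4919 -0.0183  0.05  ] [ 0.4881 -0.0174  0.0506]
[  232    17   148   171 16753] [320.6272 103.3155] [ 0.4836 -0.0133  0.025 ]
[ 442  152   98  102 4577] [480.9139 193.7874] [0.6043 0.0913 0.025 ]
[ 175  268   77   86 4537] [214.78   308.7732] [ 0.6234 -0.1786  0.025 ]
to (0.484, -0.0155, 0.13) units [0.4521 0.0031 0.2934] yaw 2.771879007910969 tilt deg/45 [ 0.0003 -0.0012  0.    ]
```

Request:
step_arm(increments=[[0.15, 0, 0, 0, 0, 0, 20], [0.3, 0, 0.1, 0, 0, 0, 20], [0.45, 0, 0.2, 0, 0, 0, 20], [0.45, 0, 0.4, 0, 0, 0, 20], [0.45, 0, 0.5, 0, 0, 0, 20], [0.45, 0, 0.57, 0, 0, 0, 20], [0.45, 0, 0.61, 0, 0, 0, 20], [0.45, 0, 0.635, 0, 0, 0, 20], [0.45, 0, 0.643, 0, 0, 0, 20], [0.45, 0, 0.643, 0, 0, 0, 20]])

```text
time_s: 11.1
tcp_pos: [0.4845, -0.0156, 0.0618]
ee_rot: [[-0.933, 0.361, 0.002], [0.361, 0.933, -0.0], [-0.002, 0.0, -1.0]]
force: [-2.7, -0.8, 3.5]
gripper_width: 0.0246
gripper_force: 49.6
```

Request:
step_arm(increments=[[0, 0, 0, 0, 0, 0, 40], [0, 0, 0, 0, 0, 0, 85], [0, 0, 0, 0, 0, 0, 85], [0, 0, 0, 0, 0, 0, 85], [0, 0, -0.2, 0, 0, 0, 85], [0, 0, -0.4, 0, 0, 0, 85], [0, 0, -0.5, 0, 0, 0, 85], [0, 0, -0.5, 0, 0, 0, 85]])

```text
time_s: 12.1
tcp_pos: [0.4847, -0.0156, 0.1619]
ee_rot: [[-0.933, 0.36, 0.003], [0.36, 0.933, -0.0], [-0.003, 0.001, -1.0]]
force: [-0.9, -0.2, -0.6]
gripper_width: 0.0852
gripper_force: 0.0
```

Run:
```python
from h import *
s=cam('scene');d=cam('side');w=cam('wrist')
cv2.imwrite('pics/c7.png',np.vstack([np.hstack([cv2.resize(s['color'][200:350,190:390],(400,300)),cv2.resize(d['color'][240:390,260:460],(400,300))]),np.hstack([cv2.resize(w['color'],(400,300)),cv2.convertScaleAbs(cv2.resize(s['color'][130:280,270:470],(400,300)),alpha=1.5)])]))
go(.4608,.2716,.16);go(.4608,.2716,.13)
```

```text
to (0.4608, 0.2716, 0.16) units [ 0.6219  1.2982 -0.0064] yaw 2.772754657250487 tilt deg/45 [-0.0004 -0.004  -0.    ]
to (0.4608, 0.2716, 0.13) units [0.6215 1.2983 0.1436] yaw 2.772754657250487 tilt deg/45 [-0.0004 -0.004  -0.    ]
```

View pics/c7.png

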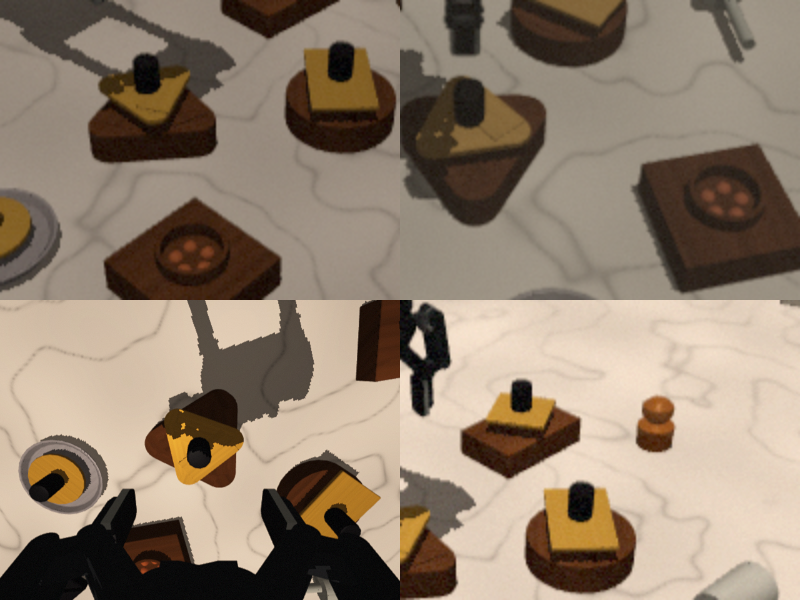

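The triangle lid sits flat and centred. The square canister's mouth is visible at about (286,326) in the scene view. The square lid is next, after I check its clearance to the stopper.

Request:
step_arm(increments=[[0.15, 0.25, 0, 0, 0, 0, 85], [0.3, 0.5, 0, 0, 0, 0, 85], [0.45, 0.75, 0, 0, 0, 0, 85], [0.55, 0.95, 0, 0, 0, 0, 85], [0.6, 1, 0, 0, 0, 0, 85], [0.6, 1, 0, 0, 0, 0, 85]])

```text
time_s: 13.0
tcp_pos: [0.4434, 0.2143, 0.1593]
ee_rot: [[-0.933, 0.359, -0.002], [0.359, 0.933, -0.001], [0.001, -0.002, -1.0]]
force: [0.6, -0.6, -0.7]
gripper_width: 0.0853
gripper_force: 0.0
```

Run:
```python
from h import *
s=cam('scene');d=cam('side')
print('stopper',tri([ray(s,398,191),ray(d,282.5,180)]),'square',tri([ray(s,286,326.5),ray(d,421,338.5)]),plane(s,286,326.5,.05),plane(d,421,338.5,.05))
for k,P in dict(tri=(.4845,-.0155,.074)).items():
  rs=[]
  for c in(s,d):
    u,v=proj(c,P).round().astype(int);w=np.zeros((480,640),bool);w[v-22:v+22,u-14:u+14]=(c['color'].max(2)<38)[v-22:v+22,u-14:u+14]
    b=max(blobs(w,20,2000),key=lambda b:b[0][4]);rs.append(ray(c,*b[1]))
  print(k,tri(rs))
go(.4608,.2716,.13)
```

```text
stopper [0.5998 0.3749 0.0317] square [ 0.6483 -0.1573  0.0391] [ 0.655  -0.1662  0.05  ] [ 0.6424 -0.1632  0.05  ]
tri [ 0.4845 -0.018   0.0747]
to (0.4608, 0.2716, 0.13) units [0.0279 0.3026 0.1496] yaw 2.7719350938544114 tilt deg/45 [ 0.0014 -0.001   0.    ]
```

The triangle lid is seated: its knob mid is at 0.0747 m, same as when it was seated before. The stopper is about 0.17 m clear, so I'm gripping the square lid.

Request:
step_arm(increments=[[0.03, 0.15, 0, 0, 0, 0, 85], [0.03, 0.3, 0, 0, 0, 0, 85], [0.03, 0.3, 0.15, 0, 0, 0, 85], [0.03, 0.3, 0.35, 0, 0, 0, 85], [0.03, 0.3, 0.5, 0, 0, 0, 85], [0.03, 0.3, 0.5, 0, 0, 0, 85], [0.03, 0.3, 0.5, 0, 0, 0, 20], [0.03, 0.3, 0.5, 0, 0, 0, 20], [0.03, 0.3, 0.5, 0, 0, 0, 20], [0.03, 0.3, 0.5, 0, 0, 0, 20], [0.03, 0.3, 0.5, 0, 0, 0, 20]], grip_force=50)

```text
time_s: 14.48
tcp_pos: [0.4609, 0.2728, 0.0622]
ee_rot: [[-0.933, 0.36, 0.002], [0.36, 0.933, 0.001], [-0.002, 0.002, -1.0]]
force: [-0.2, -0.7, 6.1]
gripper_width: 0.0248
gripper_force: 49.2
```

Request:
step_arm(increments=[[0, 0, -0.1, 0, 0, 0, 20], [0, 0, -0.3, 0, 0, 0, 20], [0, 0, -0.5, 0, 0, 0, 20], [0, 0, -0.65, 0, 0, 0, 20], [0, 0, -0.65, 0, 0, 0, 20]])

```text
time_s: 15.1
tcp_pos: [0.4612, 0.2731, 0.1947]
ee_rot: [[-0.933, 0.36, 0.005], [0.36, 0.933, 0.003], [-0.004, 0.005, -1.0]]
force: [-0.8, -0.1, -1.2]
gripper_width: 0.0246
gripper_force: 49.1
```

Run:
```python
from h import *
o=ctrl.get_obs();x=o['ee_rot'][:,0]
p=np.array([.6485,-.164,.19])-.09*x;print(p);go(p[0],p[1],.19)
```

```text
[ 0.7325 -0.1964  0.1904]
to (np.float64(0.7324531522473583), np.float64(-0.1964304447723731), 0.19) units [-2.111  -1.7012  0.0242] yaw 2.772958942282316 tilt deg/45 [-0.0036  0.007   0.    ]
```

Request:
step_arm(increments=[[-0.2, -0.17, 0, 0, 0, 0, 20], [-0.4, -0.35, 0, 0, 0, 0, 20], [-0.6, -0.52, 0, 0, 0, 0, 20], [-0.8, -0.7, 0, 0, 0, 0, 20], [-0.95, -0.85, 0, 0, 0, 0, 20], [-0.95, -0.85, 0, 0, 0, 0, 20]])

```text
time_s: 15.85
tcp_pos: [0.5761, 0.0426, 0.1885]
ee_rot: [[-0.931, 0.364, -0.003], [0.364, 0.931, -0.001], [0.003, -0.002, -1.0]]
force: [-0.6, 0.5, -0.9]
gripper_width: 0.0248
gripper_force: 49.3
```

Request:
step_arm(increments=[[-0.2, -0.17, 0, 0, 0, 0, 20], [-0.4, -0.35, 0, 0, 0, 0, 20], [-0.6, -0.52, 0, 0, 0, 0, 20], [-0.8, -0.7, 0, 0, 0, 0, 20], [-0.95, -0.85, 0, 0, 0, 0, 20], [-0.95, -0.85, 0, 0, 0, 0, 20], [-0.95, -0.85, 0, 0, 0, 0, 20]])

```text
time_s: 16.73
tcp_pos: [0.6918, -0.1802, 0.1895]
ee_rot: [[-0.933, 0.36, -0.002], [0.36, 0.933, 0.001], [0.002, 0.001, -1.0]]
force: [-0.4, -0.4, -1.0]
gripper_width: 0.0249
gripper_force: 49.4
```

Run:
```python
from h import *
import pickle
c=cam('wrist');pickle.dump(c,open('t2.pkl','wb'));print(proj(c,(.6485,-.164,.05)))
s=cam('scene');d=cam('side')
cv2.imwrite('pics/c8.png',np.vstack([cv2.convertScaleAbs(c['color'][:300],alpha=1.6),np.hstack([cv2.convertScaleAbs(cv2.resize(s['color'][140:220,290:370],(300,300)),alpha=2),cv2.convertScaleAbs(cv2.resize(d['color'][170:260,200:290],(340,300)),alpha=2)])]))
```

```text
[317.2358 163.3423]
```

View pics/c8.png

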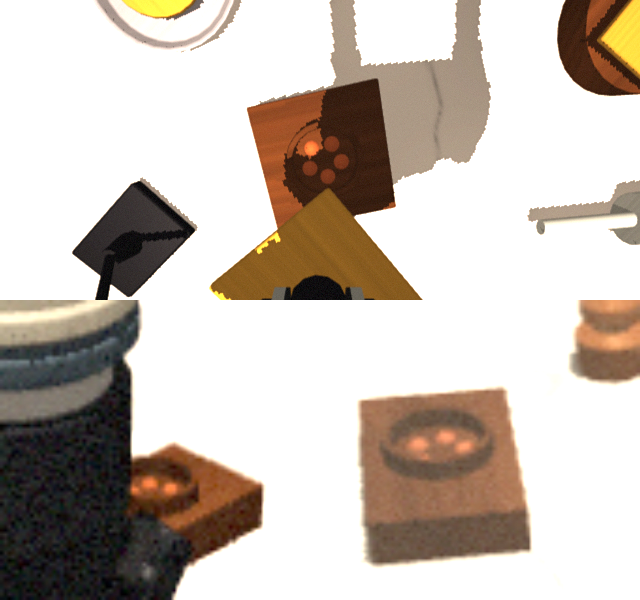

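Wrist: square mouth centred at (321,158), agreeing with the midpoint of body corners (248,107) and (395,207). Side crop: oblong mouth at about (236.3,212.6) in the full image.

Run:
```python
from h import *
import pickle
c=pickle.load(open('t2.pkl','rb'));d=cam('side')
P=plane(c,321,158,.05);print(P,plane(c,321.5,157,.035),tri([ray(c,321,158),ray(d,421,338.5)]));print('obl',plane(d,236.3,212.6,.05))
go(.6485,-.161,.0622)
```

```text
[ 0.6457 -0.1597  0.05  ] [ 0.6468 -0.1596  0.035 ] [ 0.646  -0.1597  0.0442]
obl [0.46   0.2632 0.05  ]
to (0.6485, -0.161, 0.0622) units [0.2375 0.011  0.6452] yaw 2.774514116616036 tilt deg/45 [-0.0001  0.0007  0.    ]
```

Request:
step_arm(increments=[[0.12, 0, 0, 0, 0, 0, 20], [0.25, 0.01, 0.1, 0, 0, 0, 20], [0.25, 0.01, 0.25, 0, 0, 0, 20], [0.25, 0.01, 0.4, 0, 0, 0, 20], [0.25, 0.01, 0.5, 0, 0, 0, 20], [0.25, 0.01, 0.57, 0, 0, 0, 20], [0.25, 0.01, 0.61, 0, 0, 0, 20], [0.25, 0.01, 0.64, 0, 0, 0, 20], [0.25, 0.01, 0.64, 0, 0, 0, 20], [0.25, 0.01, 0.64, 0, 0, 0, 20]])

```text
time_s: 18.18
tcp_pos: [0.6465, -0.1619, 0.0635]
ee_rot: [[-0.933, 0.361, 0.001], [0.361, 0.933, -0.0], [-0.001, 0.0, -1.0]]
force: [-0.4, 0.9, -0.9]
gripper_width: 0.0245
gripper_force: 49.4
```

Request:
step_arm(increments=[[0, 0, 0.006, 0, 0, 0, 20], [0, 0, 0.006, 0, 0, 0, 40], [0, 0, 0.006, 0, 0, 0, 85], [0, 0, 0.006, 0, 0, 0, 85], [0, 0, 0.006, 0, 0, 0, 85], [0, 0, -0.2, 0, 0, 0, 85], [0, 0, -0.35, 0, 0, 0, 85], [0, 0, -0.5, 0, 0, 0, 85], [0, 0, -0.5, 0, 0, 0, 85]])

```text
time_s: 19.3
tcp_pos: [0.6475, -0.1622, 0.1666]
ee_rot: [[-0.933, 0.36, 0.006], [0.36, 0.933, -0.002], [-0.006, 0.0, -1.0]]
force: [-0.3, -0.4, 0.9]
gripper_width: 0.0852
gripper_force: 0.0
```

```bash
cat >> h.py <<'E'
def knob(s,d,P):
    rs=[]
    for c in(s,d):
        u,v=proj(c,P).round().astype(int);w=np.zeros((480,640),bool);w[v-22:v+22,u-14:u+14]=(c['color'].max(2)<38)[v-22:v+22,u-14:u+14]
        rs.append(ray(c,*max(blobs(w,20,2000),key=lambda b:b[0][4])[1]))
    return tri(rs)
E
python3 - <<'E'
from h import *
s=cam('scene');d=cam('side');print('sq',knob(s,d,(.646,-.161,.074)),'obl lid',knob(s,d,(.6352,.1125,.074)))
go(.6352,.1125,.16);go(.6352,.1125,.062)
E
```

```text
sq [ 0.6433 -0.1609  0.0723] obl lid [0.6328 0.1173 0.0714]
to (0.6352, 0.1125, 0.16) units [0.5452 1.2596 0.0112] yaw 2.7727798560658354 tilt deg/45 [-0.     -0.0001 -0.    ]
to (0.6352, 0.1125, 0.062) units [0.5452 1.2596 0.5012] yaw 2.7727798560658354 tilt deg/45 [-0.     -0.0001 -0.    ]
```

Request:
step_arm(increments=[[0.1, 0.25, 0, 0, 0, 0, 85], [0.2, 0.5, 0, 0, 0, 0, 85], [0.35, 0.75, 0, 0, 0, 0, 85], [0.54, 1, 0, 0, 0, 0, 85], [0.54, 1, 0, 0, 0, 0, 85], [0.54, 1, 0, 0, 0, 0, 85]])

```text
time_s: 20.15
tcp_pos: [0.617, 0.0636, 0.1611]
ee_rot: [[-0.933, 0.36, -0.002], [0.36, 0.933, -0.001], [0.002, -0.001, -1.0]]
force: [-0.6, -0.4, -0.1]
gripper_width: 0.0848
gripper_force: 0.0
```

Run:
```python
from h import *
s=cam('scene');d=cam('side');print('sq',knob(s,d,(.646,-.161,.074)))
w=cam('wrist');print(proj(w,(.6352,.1125,.092)))
cv2.imwrite('pics/c9.png',np.vstack([np.hstack([cv2.resize(s['color'][260:410,190:390],(400,300)),cv2.resize(d['color'][280:430,320:520],(400,300))]),np.hstack([cv2.resize(w['color'],(400,300)),cv2.convertScaleAbs(cv2.resize(s['color'][130:280,270:470],(400,300)),alpha=1.5)])]))
go(.6352,.1125,.13);go(.6352,.1125,.062)
```

```text
sq [ 0.6445 -0.1629  0.0738]
[400.925  248.0226]
to (0.6352, 0.1125, 0.13) units [0.0088 0.2664 0.159 ] yaw 2.7708500854387674 tilt deg/45 [ 0.0005 -0.0015  0.    ]
to (0.6352, 0.1125, 0.062) units [0.0085 0.2667 0.499 ] yaw 2.7708500854387674 tilt deg/45 [ 0.0005 -0.0015  0.    ]
```

View pics/c9.png

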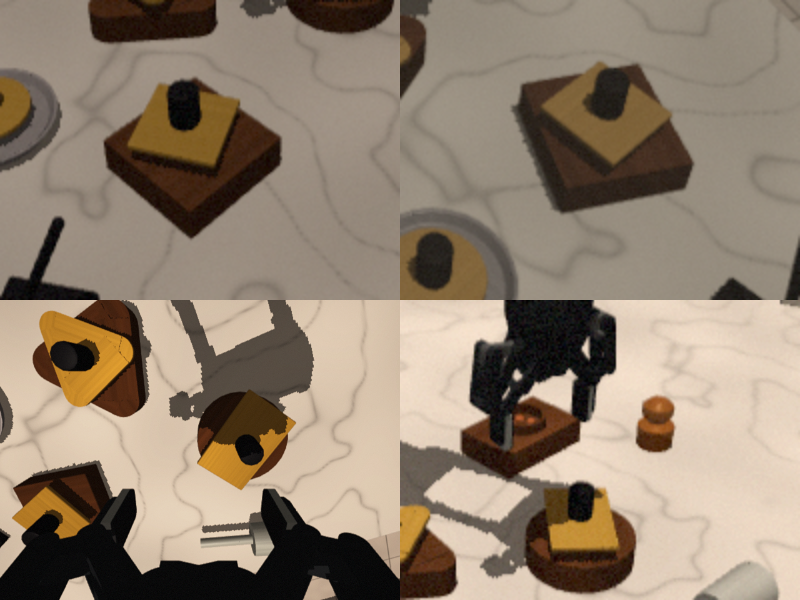

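The square lid lies flat on the square canister. The knob sits where predicted, about (401,240) in the wrist view, so I'm gripping the oblong lid.

Request:
step_arm(increments=[[0.01, 0.13, 0, 0, 0, 0, 85], [0.01, 0.267, 0.05, 0, 0, 0, 85], [0.01, 0.267, 0.2, 0, 0, 0, 85], [0.01, 0.267, 0.4, 0, 0, 0, 85], [0.01, 0.267, 0.495, 0, 0, 0, 85], [0.01, 0.267, 0.495, 0, 0, 0, 85], [0.01, 0.267, 0.495, 0, 0, 0, 20], [0.01, 0.267, 0.495, 0, 0, 0, 20], [0.01, 0.267, 0.495, 0, 0, 0, 20], [0.01, 0.267, 0.495, 0, 0, 0, 20], [0.01, 0.267, 0.495, 0, 0, 0, 20]], grip_force=50)

```text
time_s: 21.68
tcp_pos: [0.6355, 0.1143, 0.065]
ee_rot: [[-0.933, 0.36, 0.002], [0.36, 0.933, 0.0], [-0.002, 0.001, -1.0]]
force: [0.1, 0.3, 6.1]
gripper_width: 0.0246
gripper_force: 49.5
```

Request:
step_arm(increments=[[0, 0, -0.1, 0, 0, 0, 20], [0, 0, -0.3, 0, 0, 0, 20], [0, 0, -0.5, 0, 0, 0, 20], [0, 0, -0.65, 0, 0, 0, 20], [0, 0, -0.65, 0, 0, 0, 20]])

```text
time_s: 22.3
tcp_pos: [0.636, 0.1144, 0.1978]
ee_rot: [[-0.933, 0.36, 0.006], [0.36, 0.933, 0.001], [-0.006, 0.003, -1.0]]
force: [-0.4, 0.8, -1.6]
gripper_width: 0.0243
gripper_force: 49.2
```

Run:
```python
from h import *
o=ctrl.get_obs();x=o['ee_rot'][:,0]
p=np.array([.46,.265,.19])-.1*x;print(p);go(p[0],p[1],.19)
```

```text
[0.5533 0.229  0.1906]
to (np.float64(0.553276808029874), np.float64(0.22895655408732965), 0.19) units [0.5925 0.385  0.0369] yaw 2.7728531030151022 tilt deg/45 [-0.001  0.008  0.   ]
```

Request:
step_arm(increments=[[0.2, 0.13, 0, 0, 0, 0, 20], [0.4, 0.26, 0, 0, 0, 0, 20], [0.59, 0.385, 0.02, 0, 0, 0, 20], [0.59, 0.385, 0.03, 0, 0, 0, 20], [0.59, 0.385, 0.03, 0, 0, 0, 20]])

```text
time_s: 22.92
tcp_pos: [0.5521, 0.2282, 0.1859]
ee_rot: [[-0.933, 0.36, -0.002], [0.36, 0.933, -0.001], [0.002, -0.002, -1.0]]
force: [0.4, -0.2, -1.2]
gripper_width: 0.0243
gripper_force: 49.3
```

Run:
```python
from h import *
import pickle
c=cam('wrist');pickle.dump(c,open('t3.pkl','wb'));print(proj(c,(.46,.265,.05)))
s=cam('scene');d=cam('side')
cv2.imwrite('pics/c10.png',np.vstack([cv2.convertScaleAbs(c['color'][:300],alpha=1.6),np.hstack([cv2.convertScaleAbs(cv2.resize(s['color'][210:290,320:400],(300,300)),alpha=2),cv2.convertScaleAbs(cv2.resize(d['color'][200:290,300:390],(340,300)),alpha=2)])]))
```

```text
[319.7596  90.7043]
```

View pics/c10.png

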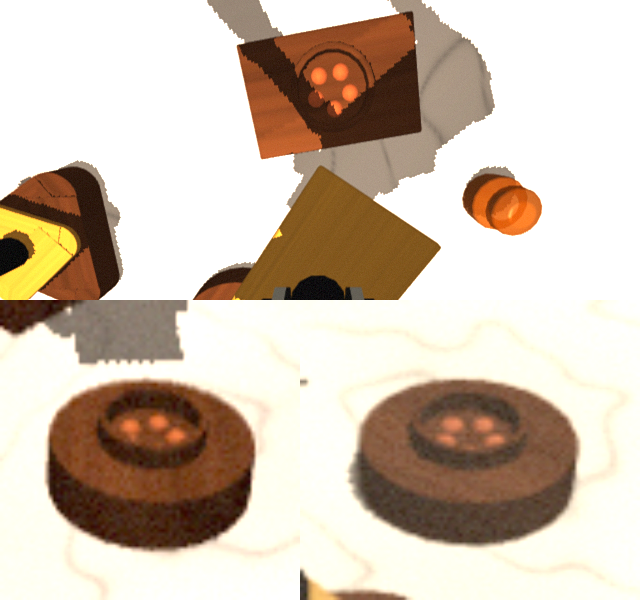

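Wrist: oblong mouth centred at about (335,84), stopper at (500,205) clear of the lid. Round mouth: about (360.4,238.5) in the scene and (344.2,234.5) in the side.

Run:
```python
from h import *
import pickle
c=pickle.load(open('t3.pkl','rb'));s=cam('scene');d=cam('side')
print('obl',plane(c,335.5,83.5,.05),tri([ray(c,335.5,83.5),ray(d,236.3,212.6)]))
print('rnd',plane(s,360.4,238.5,.05),plane(d,344.2,234.5,.05),tri([ray(s,360.4,238.5),ray(d,344.2,234.5)]))
P=plane(c,335.5,83.5,.05);go(P[0],P[1],.066)
```

```text
obl [0.4596 0.2774 0.05  ] [0.461  0.2776 0.0397]
rnd [0.6339 0.1183 0.05  ] [0.6385 0.1168 0.05  ] [0.6365 0.113  0.0539]
to (np.float64(0.4595888119045289), np.float64(0.277411252598764), 0.066) units [0.5255 0.0627 0.6072] yaw 2.7713700571196105 tilt deg/45 [ 0.0003 -0.0004  0.    ]
```

Run:
```python
from h import *
import pickle
c=pickle.load(open('t3.pkl','rb'));d=cam('side')
print(proj(d,(.4596,.2774,.05)),proj(d,(.46,.265,.05)))
for cc,u,v,lo in((c,335,84,3000),(d,236,220,400)):
    g=cc['color'].astype(float)
    m=((g[...,2]>1.6*g[...,0])&(g[...,1]<.68*g[...,2])&(g[...,2]>8)).astype(np.uint8)
    for b in blobs(cv2.morphologyEx(m,cv2.MORPH_CLOSE,np.ones((5,5))),lo,40000):
        if abs(b[1]-[u,v]).max()<25:
            cs,_=cv2.findContours(b[2].astype(np.uint8),0,2);r=cv2.approxPolyDP(cv2.convexHull(cs[0]),4,True)[:,0];print(b[0],b[1],plane(cc,*b[1],.025));print([ (tuple(q),plane(cc,*q,.035)[:2].round(3),plane(cc,*q,0)[:2].round(3)) for q in r.tolist()])
```

```text
[234.305  208.8638] [236.0677 212.1231]
[  237    12   184   147 20148] [332.7689  85.4091] [0.4588 0.2766 0.025 ]
[((412, 13), array([0.435, 0.346]), array([0.43 , 0.357])), ((419, 131), array([0.516, 0.328]), array([0.521, 0.337])), ((261, 158), array([0.49 , 0.202]), array([0.491, 0.196])), ((238, 45), array([0.408, 0.22 ]), array([0.4  , 0.216]))]
[217 199  30  26 404] [227.2054 211.9629] [0.4493 0.3059 0.025 ]
[((246, 211), array([0.485, 0.281]), array([0.496, 0.328])), ((227, 223), array([0.437, 0.255]), array([0.445, 0.3  ])), ((218, 222), array([0.42 , 0.265]), array([0.428, 0.311])), ((220, 200), array([0.443, 0.341]), array([0.452, 0.391]))]
```

The wrist neck centre and the body corners agree on an oblong centre of about (0.461, 0.2755). Placing the lid there.

Request:
step_arm(increments=[[0.2, 0.02, 0, 0, 0, 0, 20], [0.4, 0.04, 0, 0, 0, 0, 20], [0.515, 0.056, 0.1, 0, 0, 0, 20], [0.515, 0.056, 0.25, 0, 0, 0, 20], [0.515, 0.056, 0.4, 0, 0, 0, 20], [0.515, 0.056, 0.5, 0, 0, 0, 20], [0.515, 0.056, 0.56, 0, 0, 0, 20], [0.515, 0.056, 0.59, 0, 0, 0, 20], [0.515, 0.056, 0.6, 0, 0, 0, 20], [0.515, 0.056, 0.605, 0, 0, 0, 20], [0.515, 0.056, 0.605, 0, 0, 0, 20]])

```text
time_s: 24.6
tcp_pos: [0.4609, 0.2763, 0.0673]
ee_rot: [[-0.933, 0.361, 0.001], [0.361, 0.933, 0.001], [-0.001, 0.001, -1.0]]
force: [0.2, -0.7, -0.4]
gripper_width: 0.0246
gripper_force: 49.4
```

Request:
step_arm(increments=[[0, 0, 0.008, 0, 0, 0, 20], [0, 0, 0.012, 0, 0, 0, 20], [0, 0, 0.012, 0, 0, 0, 40], [0, 0, 0.012, 0, 0, 0, 85], [0, 0, 0.012, 0, 0, 0, 85], [0, 0, 0.012, 0, 0, 0, 85], [0, 0, -0.2, 0, 0, 0, 85], [0, 0, -0.35, 0, 0, 0, 85], [0, 0, -0.5, 0, 0, 0, 85], [-0.3, -0.3, -0.5, 0, 0, 0, 85], [-0.3, -0.6, -0.5, 0, 0, 0, 85], [-0.3, -0.9, -0.5, 0, 0, 0, 85], [-0.3, -1, -0.5, 0, 0, 0, 85], [-0.3, -1, -0.5, 0, 0, 0, 85]])

```text
time_s: 26.35
tcp_pos: [0.4441, 0.0663, 0.1671]
ee_rot: [[-0.932, 0.364, 0.001], [0.364, 0.932, -0.0], [-0.001, 0.0, -1.0]]
force: [-0.1, 0.6, 0.2]
gripper_width: 0.0855
gripper_force: 0.0
```

Run:
```python
from h import *
o=ctrl.get_obs()
s=cam('scene');d=cam('side')
for k,P in dict(sq=(.646,-.161,.074),tri=(.4845,-.0155,.074),obl=(.461,.276,.074),rnd=(.470,-.2245,.042)).items(): print(k,knob(s,d,P))
w=cam('wrist');cv2.imwrite('pics/c11.png',np.vstack([np.hstack([cv2.resize(s['color'][130:280,270:470],(400,300)),cv2.resize(d['color'][130:280,150:350],(400,300))]),np.hstack([cv2.resize(w['color'],(400,300)),cv2.resize(d['color'][340:480,240:430],(400,300))])]))
go(.47,-.2245,.15);go(.47,-.2245,.03)
```

```text
sq [ 0.6441 -0.1626  0.0731]
tri [ 0.4842 -0.0181  0.0745]
obl [0.4653 0.2624 0.076 ]
rnd [ 0.4685 -0.2259  0.042 ]
to (0.47, -0.2245, 0.15) units [-0.646  -1.3216  0.0832] yaw 2.7731999177919047 tilt deg/45 [-0.0006  0.0004  0.    ]
to (0.47, -0.2245, 0.03) units [-0.6459 -1.322   0.6832] yaw 2.7731999177919047 tilt deg/45 [-0.0006  0.0004  0.    ]
```

View pics/c11.png

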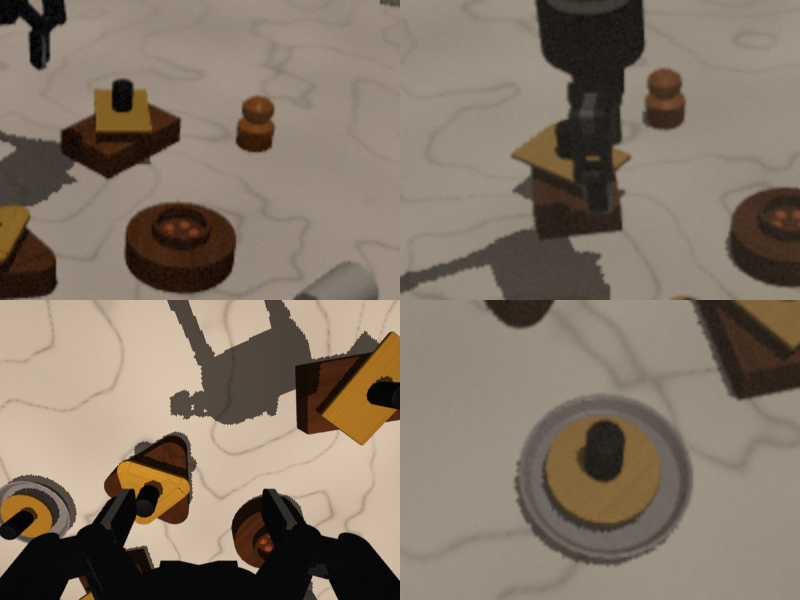

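The oblong lid lies flat, though the gripper hides it in the side view (I'll re-measure it). The round lid stands upright in the dish at about (0.4695, -0.225).

Request:
step_arm(increments=[[-0.15, -0.3, 0, 0, 0, 0, 85], [-0.3, -0.6, 0, 0, 0, 0, 85], [-0.45, -0.8, 0, 0, 0, 0, 85], [-0.6, -1, 0, 0, 0, 0, 85], [-0.645, -1, 0, 0, 0, 0, 85], [-0.645, -1, 0, 0, 0, 0, 85]])

```text
time_s: 27.25
tcp_pos: [0.4933, -0.164, 0.166]
ee_rot: [[-0.933, 0.359, -0.001], [0.359, 0.933, 0.001], [0.002, 0.001, -1.0]]
force: [-0.5, 0.9, 0.1]
gripper_width: 0.0849
gripper_force: 0.0
```

Run:
```python
from h import *
s=cam('scene');d=cam('side');print('obl',knob(s,d,(.461,.276,.074)))
go(.4695,-.225,.15);go(.4695,-.225,.032)
```

```text
Traceback (most recent call last):
  File "h.py", line 28, in knob
    rs.append(ray(c,*max(blobs(w,20,2000),key=lambda b:b[0][4])[1]))
                     ~~~^^^^^^^^^^^^^^^^^^^^^^^^^^^^^^^^^^^^^^^
ValueError: max() iterable argument is empty
```

Request:
step_arm(increments=[[0, -0.17, 0, 0, 0, 0, 85], [0, -0.33, 0.05, 0, 0, 0, 85], [0, -0.33, 0.2, 0, 0, 0, 85], [0, -0.33, 0.4, 0, 0, 0, 85], [0, -0.33, 0.6, 0, 0, 0, 85], [0, -0.33, 0.675, 0, 0, 0, 85], [0, -0.33, 0.675, 0, 0, 0, 85], [0, -0.33, 0.675, 0, 0, 0, 20], [0, -0.33, 0.675, 0, 0, 0, 20], [0, -0.33, 0.675, 0, 0, 0, 20], [0, -0.33, 0.675, 0, 0, 0, 20], [0, -0.33, 0.675, 0, 0, 0, 20]], grip_force=50)

```text
time_s: 28.85
tcp_pos: [0.4694, -0.227, 0.0328]
ee_rot: [[-0.933, 0.361, 0.002], [0.361, 0.933, -0.001], [-0.002, -0.0, -1.0]]
force: [-0.3, 0.3, 5.7]
gripper_width: 0.0242
gripper_force: 49.2
```

Request:
step_arm(increments=[[0, 0, -0.1, 0, 0, 0, 20], [0, 0, -0.3, 0, 0, 0, 20], [0, 0, -0.5, 0, 0, 0, 20], [0, 0, -0.75, 0, 0, 0, 20], [0, 0, -0.8, 0, 0, 0, 20], [0, 0, -0.8, 0, 0, 0, 20]])

```text
time_s: 29.6
tcp_pos: [0.469, -0.2267, 0.1923]
ee_rot: [[-0.933, 0.361, 0.001], [0.361, 0.933, -0.001], [-0.001, -0.0, -1.0]]
force: [0.2, 0.0, -1.4]
gripper_width: 0.0246
gripper_force: 49.1
```

Run:
```python
from h import *
o=ctrl.get_obs();x=o['ee_rot'][:,0];print(o['tcp_pos'])
p=np.array([.6355,.114,.19])-.07*x;print(p,np.hypot(*p[:2]));go(p[0],p[1],.19)
s=cam('scene');d=cam('side');print('obl',knob(s,d,(.461,.276,.074)))
```

```text
[ 0.469  -0.2267  0.1923]
[0.7008 0.0888 0.1901] 0.7063907130285867
to (np.float64(0.7007918339955694), np.float64(0.08876173081999605), 0.19) units [-0.5125  1.8893  0.0118] yaw 2.772738458017746 tilt deg/45 [0.0007 0.0013 0.    ]Traceback (most recent call last):
  File "<stdin>", line 4, in <module>
  File "h.py", line 28, in knob
    rs.append(ray(c,*max(blobs(w,20,2000),key=lambda b:b[0][4])[1]))
                     ~~~^^^^^^^^^^^^^^^^^^^^^^^^^^^^^^^^^^^^^^^
ValueError: max() iterable argument is empty
```

Lid offset in the grip is 0.0248 (0.0328 − 0.008), so seating on the canister means TCP z ≈ 0.065.

Request:
step_arm(increments=[[-0.05, 0.25, 0, 0, 0, 0, 20], [-0.13, 0.5, 0, 0, 0, 0, 20], [-0.2, 0.75, 0, 0, 0, 0, 20], [-0.26, 0.95, 0, 0, 0, 0, 20], [-0.26, 0.95, 0, 0, 0, 0, 20]])

```text
time_s: 30.32
tcp_pos: [0.586, -0.0655, 0.1884]
ee_rot: [[-0.934, 0.357, -0.005], [0.357, 0.934, 0.001], [0.005, -0.0, -1.0]]
force: [-0.6, -1.0, -1.7]
gripper_width: 0.0246
gripper_force: 49.3
```

Request:
step_arm(increments=[[-0.05, 0.25, 0, 0, 0, 0, 20], [-0.13, 0.5, 0, 0, 0, 0, 20], [-0.2, 0.75, 0, 0, 0, 0, 20], [-0.25, 0.93, 0, 0, 0, 0, 20], [-0.25, 0.93, 0, 0, 0, 0, 20], [-0.25, 0.93, 0, 0, 0, 0, 20]])

```text
time_s: 31.08
tcp_pos: [0.6988, 0.086, 0.1903]
ee_rot: [[-0.932, 0.361, -0.003], [0.361, 0.932, -0.001], [0.002, -0.002, -1.0]]
force: [0.0, 0.3, -0.7]
gripper_width: 0.0246
gripper_force: 49.5
```

Run:
```python
from h import *
import pickle
c=cam('wrist');pickle.dump(c,open('t4.pkl','wb'));print(proj(c,(.6355,.114,.05)))
s=cam('scene')
d=cam('side')
cv2.imwrite('pics/c12.png',np.vstack([cv2.convertScaleAbs(c['color'][:300],alpha=1.6),np.hstack([cv2.convertScaleAbs(cv2.resize(s['color'][130:230,270:370],(300,300)),alpha=1.5),cv2.convertScaleAbs(cv2.resize(d['color'][150:250,180:293],(340,300)),alpha=1.5)])]))
try: print('obl',knob(s,d,(.461,.276,.074)))
except Exception as e: print(e)
```

```text
[322.3182 133.0933]
obl [0.461  0.272  0.0744]
```

View pics/c12.png

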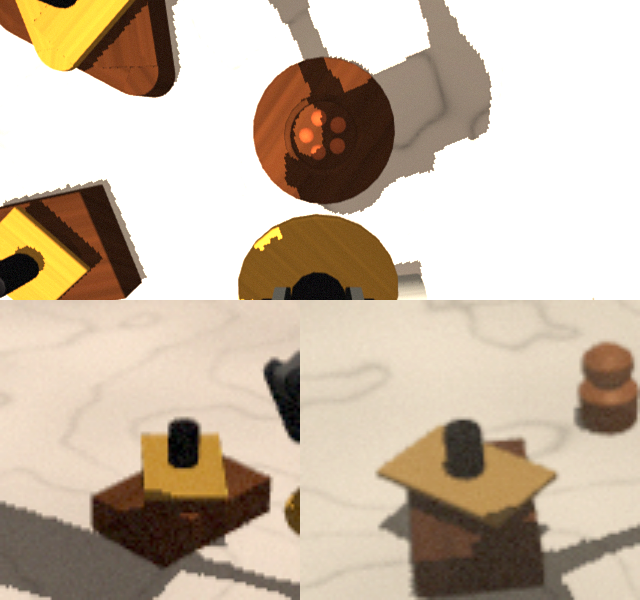

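The oblong lid is seated flat, with its knob at (0.461, 0.272, 0.0744). The round mouth centre is at (322,133), matching the prediction for (0.6355, 0.114). Placing the last lid.

Request:
step_arm(increments=[[0.15, 0, 0, 0, 0, 0, 20], [0.345, 0.015, 0, 0, 0, 0, 20], [0.345, 0.015, 0.15, 0, 0, 0, 20], [0.345, 0.015, 0.35, 0, 0, 0, 20], [0.345, 0.015, 0.5, 0, 0, 0, 20], [0.345, 0.015, 0.57, 0, 0, 0, 20], [0.345, 0.015, 0.6, 0, 0, 0, 20], [0.345, 0.015, 0.62, 0, 0, 0, 20], [0.345, 0.015, 0.624, 0, 0, 0, 20], [0.345, 0.015, 0.624, 0, 0, 0, 20]])

```text
time_s: 32.48
tcp_pos: [0.6367, 0.1151, 0.0678]
ee_rot: [[-0.933, 0.36, 0.001], [0.36, 0.933, 0.0], [-0.001, 0.001, -1.0]]
force: [0.4, 0.4, -1.3]
gripper_width: 0.0246
gripper_force: 49.6
```

Request:
step_arm(increments=[[0, 0, 0.008, 0, 0, 0, 20], [0, 0, 0.012, 0, 0, 0, 20], [0, 0, 0.012, 0, 0, 0, 40], [0, 0, 0.012, 0, 0, 0, 85], [0, 0, 0.012, 0, 0, 0, 85], [0, 0, 0.012, 0, 0, 0, 85], [0, 0, -0.2, 0, 0, 0, 85], [0, 0, -0.4, 0, 0, 0, 85], [0, 0, -0.7, 0, 0, 0, 85], [0.3, 0, -0.9, 0, 0, 0, 85], [0.6, 0, -1, 0, 0, 0, 85], [0.6, 0, -1, 0, 0, 0, 85], [0.6, 0, -1, 0, 0, 0, 85]])

```text
time_s: 34.1
tcp_pos: [0.5242, 0.1585, 0.2675]
ee_rot: [[-0.933, 0.36, 0.002], [0.36, 0.933, 0.0], [-0.002, 0.001, -1.0]]
force: [0.0, -0.5, 0.7]
gripper_width: 0.0849
gripper_force: 0.0
```

Run:
```python
from h import *
s=cam('scene');d=cam('side')
for k,P in dict(sq=(.646,-.161,.074),tri=(.4845,-.0155,.074),obl=(.461,.276,.074),rnd=(.6365,.1145,.074)).items():
    try: print(k,knob(s,d,P))
    except Exception as e: print(k,e)
print('stopper pred px',proj(s,(.5998,.3749,.0317)))
cv2.imwrite('pics/c13.png',np.hstack([cv2.resize(s['color'][150:390,150:470],(400,300)),cv2.resize(d['color'][150:390,170:490],(400,300))]))
```

```text
sq [ 0.6448 -0.1627  0.0745]
tri [ 0.4844 -0.0178  0.075 ]
obl [0.4607 0.2738 0.0746]
rnd [0.6346 0.1137 0.0745]
stopper pred px [397.7978 191.4662]
```

View pics/c13.png

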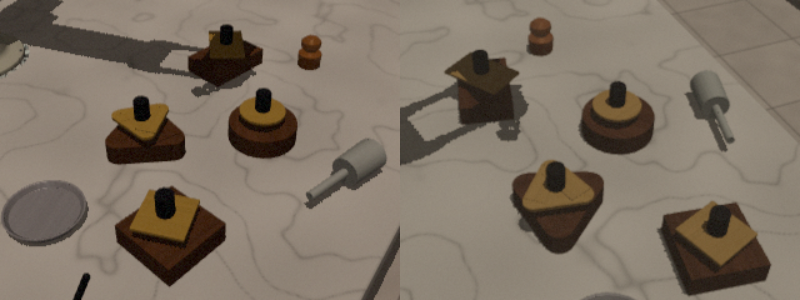

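All four lids lie flat on canisters of their own shape with knob mids at 0.0745–0.075 m, the dish is empty, and the stopper hasn't moved.

```bash
python3 -c "
from bench import ctrl
print(ctrl.finish_job())"
```

```text
the job is handed in; nothing more can be done
None
```

I put all four lids on the canisters of their own shape and handed the job in at about 34 s of the 120 s allowed; the final pictures show them seated flat, the dish empty and the stopper where it stood, but the hand-in returned no verdict.

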